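# Pop open the sprung case and chock the specimen jars

### The job

Stand the white slide box that is on the sprung case upright and wholly on the black rubber mat, then press the latch pad so that the clear lid springs fully open by itself, untouched by the robot as it rises. Take the wooden wedge out of the case and chock the jars in the long tray with it: flat on the tray floor, square and central in the tray, steep nose to the jars, push the row against the far end wall until the jars touch, and leave the wedge snug against the last jar. Leave everything else on the bench where it is.

Things in the scene. Friction and masses are not known exactly. Their poses are not given: they have to be found in the camera images.
- case: Grey plastic case, fixed; open-topped box 150 x 150 mm, 50 mm high, walls and floor 5 mm, inside 140 x 140 mm. Origin: centre of the box's underside. +x points to the lid's hinge (top of the +x wall), -x to the latch. On the -x side a ledge 90 mm wide, 24 mm high, from x = -75 to -150 mm carries the latch: pad and hook (hook 26 mm wide, x = -97 to -80 mm, up to 61 mm high).
- latch_pad (a point): Centre of the top of the black latch pad at rest, at x = -125, z = 42 mm in the case's frame (this point stays put). Pad 40 mm (case x) by 50 mm (case y), one arm of a rocker whose other arm hooks over the lid's front lip. Pressed straight down it yields against a spring (about 3 N at first, 6 N at its stop 9 mm down); the lid is free after about 5 mm. It springs back when let go.
- lid (a joint): Angle of the clear lid with grey rim (150 x 150 x 6 mm, top 57 mm above the bench when shut) about its hinge along case y at x = +75, z = 50.5 mm: 0 shut and latched, 1.85 fully open, leaning back past upright. Unlatched, its spring throws it open in about a second and holds it there; its front edge sweeps an arc of 150 mm radius and hits whatever is above the case.
- lid_edge (a point): Middle of the lid's free front edge, on its upper face; moves with the lid.
- slidebox_mid (a point): Centre of the closed white slide box, 95 (x) x 38 (y) x 48 (z) mm, about 0.12 kg, loose, standing on the shut lid at any yaw; its underside is 24 mm below.
- mat: Black rubber mat, 150 (x) x 110 (y) x 3 mm, fixed. Origin: centre of its underside. The space for the slide box.
- wedge_mid (a point): Mid-point of the wooden wedge, 17 mm above its flat underside, half-way along its 60 mm length (x) and 44 mm width (y); about 0.12 kg, loose on the case's floor. +x points to the nose. Side outline (x, height in mm): (30,0) (30,3) (16,34) (2,34) (-30,12) (-30,0): steep face at +x, gentle slope at -x, flat parallel sides 44 mm apart.
- wedge_nose (a point): Foot of the wedge's steep face: x = +30 mm, on its underside.
- tray: Long shallow grey tray, fixed; 288 (x) x 123 (y) mm, 24 mm high, walls and floor 4 mm, thin 6 mm flange outside the rim. Origin: centre of its underside. The jars lie towards its +x end; that wall's inner face, x = +140 mm, is the far end wall they are pushed against. Row closed up: last jar's centre at x = +40 mm, wedge's nose at about x = +26 mm.
- jar1_mid (a point): Centre of jar 1 (nearest the tray end wall): closed round jar, 40 mm diameter, 75 mm long, about 0.11 kg, lying on its side on the tray floor across the tray, free to roll along the tray's x; small gaps lie between the jars. Its axes turn as it rolls; y is along its length.
- jar2_mid (a point): Centre of jar 2 (in the middle): closed round jar, 40 mm diameter, 75 mm long, about 0.11 kg, lying on its side on the tray floor across the tray, free to roll along the tray's x; small gaps lie between the jars. Its axes turn as it rolls; y is along its length.
- jar3_mid (a point): Centre of jar 3 (last, next to the free part of the tray): closed round jar, 40 mm diameter, 75 mm long, about 0.11 kg, lying on its side on the tray floor across the tray, free to roll along the tray's x; small gaps lie between the jars. Its axes turn as it rolls; y is along its length.
- bottle: Amber reagent bottle, 56 mm diameter, 140 mm tall. Origin under its centre. Bystander.
- beaker: Glass beaker, 64 mm diameter, 85 mm tall. Origin under its centre. Bystander; bottle and beaker may be exchanged.
- dropper: Small green dropper bottle, 32 mm diameter, 75 mm tall. Origin under its centre. Bystander.
- petri: Closed petri dish, 90 mm diameter, 16 mm high. Origin under its centre. Bystander.
- magnifier: Magnifying glass lying flat: round head 74 mm wide about its origin, handle to -x out to 133 mm, 16 mm high. Bystander.
- tweezers: Steel tweezers lying along their x, 110 x 10 x 6 mm. Origin under the centre. Bystander.
Mind the look-alikes: they are no part of the job. Leave any blue look-alike of the part that bears slidebox_mid alone. Leave any purple look-alike of the part that bears jar2_mid alone.

How it is judged:
By the outcome, as a careful person would: the job done as asked, in the order asked, and still so for the second after the job is handed in, with the robot touching nothing.
It also fails if it takes over 72 s, if anything falls off the work surface, if the arm or the gripper's body presses on something with over 40 N, if the wrist force passes 120 N, or if a joint passes its speed limit or range.

### The arm

A 6-joint arm with a two-finger parallel gripper is mounted at the origin on the work surface. World frame = base frame: x ahead of the robot, y to its left, z up, the work surface at z = 0. Lengths are in mm, angles in rad, forces in N, time in s.
With the tool pointing down it reaches from about 275 to 825 mm from the base axis. Payload 5.2 kg.
Tool frame: the origin (TCP) lies on the centre line of the jaws, within the pads' length; the fingertips stand 25 mm ahead of it and the grasp point (between the pads) lies 6 mm ahead of it; z points along the fingers, y is the line along which they close (so a half turn about z gives the same grasp; the last joint's range is limited). The gripper opens to 93 mm and grips with 3 to 60 N. Pads are 15 mm wide; open, the fingers measure 128 mm over their backs; the gripper's body (75 mm by 188 mm) begins 65 mm behind the grasp point.
Start: joints at [-0.203, 0.259, 1.535, -0, 1.348, -0.203], TCP at [550.005, 0.023, 243.653] pointing down, gripper open.
Joint ranges: [-3.14, 3.14], [-0.91, 2.08], [0.19, 2.58], [-1.22, 4.36], [0.22, 2.71], [-3.12, 3.12]. Speed limits (rad/s): [2.57, 2.57, 3.14, 3.14, 3.14, 3.14].

### API

Orientations are given as a unit quaternion [x, y, z, w].
In Python, from bench import telemetry, cams, r gives the robot as it stands.
- The arm moves only by the tool play_rows, never from a script. Its argument "increments" is a list of rows, each an object with "offset": the shift along the tool's x, y, z in units of 5 cm (1.0 is 5 cm), a list of three; "angular": the turn, a rotation vector about the tool's x, y, z in units of 0.12 rad (1.0 is 0.12 rad), a list of three; "grip": the opening, from 0 (shut) to 1 (fully open). In form: [{"offset": [tx, ty, tz], "angular": [rx, ry, rz], "grip": grip}, ...]. A call has 1 to 12 rows; each row shifts and turns the commanded pose from where the row before left it, along the tool's axes as they then stand; what a row does not reach is not made up. A row lasts 1/10 s, in which the tool goes at most 50 mm and 8.59 degrees, less where a joint would pass 70% of its speed; a pose out of reach is approached as far as the arm can. A call with a number of a shift or a turn outside -1 to 1 is refused whole. A call with a gripper value outside its range is refused whole. The fingers move at their own pace and stop on an object; "force" is the grip in N (left out, the last holds). Time passes only in rows, so rows that do not move let the fingers close. It gives the time, the measured TCP pose, the force, the opening and the grip force at its end, in the units of the state.
- telemetry.get_obs(): the state, without advancing time (a new reading comes with each control period).
- cams.camera(name): name is "scene" or "side" or "wrist"; returns the picture (480x640x3 uint8, red, green, blue); there is no depth.
- cams.camera_model(name): a dict with "mtx" (3x3 intrinsics, pixels), "R" (3x3) and "t" (3): a world point X has camera coordinates R X + t. Camera axes: x right, y down, z forward; pixel columns grow to the right and rows downward; lengths in mm; the calibration is good to about 2 mm. The wrist camera is an equidistant fisheye: a pixel r from the principal point sees the ray r / f radians off the axis. A picture is of the moment at which its call begins: read the wrist's pose just before it. camera_model takes no time and is no camera call; for the wrist camera it gives the pose at the moment of the call.
- r.sign_off(): hands the job in; it is judged then, once.
Trained networks look in the newest picture that a camera, given by its name, has taken for a name from the list of things; names that differ only in an ending like _2 or _b are one class to them, and where a whole thing is asked for, a point or a joint stands for the part that bears it (a point fixed in the world has none). Each returns a list of dicts, best first, with "conf" (0 to 1); they miss things now and then, are a little off and sometimes report something else, mostly with a low value. They report only what shows in the picture. A call takes as long as a camera call. They do not tell look-alikes from the thing itself.
- cams.spot_in(query, camera): "xyz" ([x, y, z] in mm, in the coordinates of the camera as it stood for that picture, good to about 4 mm: the middle of the surface that is visible of it).
The state is a dict: "time_s": time; "q": joint angles; "qd": joint speeds; "joint_efforts": joint torques, N m; "ee_pos": TCP position; "tool_rot": TCP orientation; "ft_force": force on the tool from outside, world axes, zero at the start; "moment": the same for the moment, N m; "gripper_width": finger opening in mm; "finger_force": force on a finger pad.
Only numpy, scipy, OpenCV 4.12 (cv2) and the standard library are available. Lean on these libraries where they do the work, as an engineer would, in place of code of your own. Each camera call takes 0.05 s, during which the arm holds its last target. There are 200 camera calls.

## Working session

There is one attempt and no reset: what is moved stays moved. The work goes in short steps, Python scripts to look and compute and a tool call to move; the robot and the scene stay as the last step left them, time stands still between calls to the robot, and variables do not carry over. Pictures are saved under pics/ and viewed, at most 10 in all, crops included, and the job is handed in when it is done.

Besides the shell and the picture viewer there is one more tool, called as name(argument=value, ...), one argument or row to a line, values as JSON. play_rows: Moves the arm, as the interface text tells. Its arguments: {"type":"object","properties":{"increments":{"type":"array","items":{"type":"object","properties":{"offset":{"type":"array","items":{"type":"number"}},"angular":{"type":"array","items":{"type":"number"}},"grip":{"type":"number"}}}},"force":{"type":"number"}},"required":["increments"]}

```bash
ls; mkdir -p pics; cat > h.py <<'E'
import numpy as np, cv2
from bench import telemetry, cams, r
def look(n,save=None):
    im=cams.camera(n); m=cams.camera_model(n)
    if save: cv2.imwrite('pics/'+save,cv2.cvtColor(im,cv2.COLOR_RGB2BGR))
    return im,{k:np.array(m[k],float) for k in('mtx','R','t')}
def w(m,p): return m['R'].T@(np.array(p)-m['t'])
def ray(m,uv,z,fish=False):
    K=m['mtx'];x=(uv[0]-K[0,2])/K[0,0];y=(uv[1]-K[1,2])/K[1,1]
    if fish:
        a=np.hypot(x,y);d=np.array([x/a*np.sin(a),y/a*np.sin(a),np.cos(a)])
    else: d=np.array([x,y,1])
    d=m['R'].T@d;c=-m['R'].T@m['t'];return c+d*(z-c[2])/d[2]
E
python3 - <<'E'
from h import *
np.set_printoptions(precision=1,suppress=True)
o=telemetry.get_obs();print(o)
for c in('scene','side','wrist'):
    im,m=look(c,c+'0.png');print(c,m['mtx'].tolist(),-m['R'].T@m['t'],m['R'].tolist())
    if c=='wrist':continue
    for q in('case','lid','latch_pad','slidebox_mid','mat','wedge_mid','tray','jar1_mid','jar3_mid','bottle','beaker','dropper','petri','magnifier','tweezers'):
        try: print(c,q,[(round(d['conf'],2),w(m,d['xyz'])) for d in cams.spot_in(q,c)][:4])
        except Exception as e: print(q,e)
E
```

```text
pics
{'time_s': 0.0, 'q': array([-0.2,  0.3,  1.5,  0. ,  1.3, -0.2]), 'qd': array([ 0.,  0., -0.,  0., -0.,  0.]), 'joint_efforts': array([  0. , -43.7, -28.4,   0.1,   0. ,  -0. ]), 'ee_pos': array([549.5,   0.1, 242.8]), 'tool_rot': array([ 0.7,  0.7, -0. , -0. ]), 'ft_force': array([1.2, 0.3, 0.2]), 'moment': array([0., 0., 0.]), 'finger_force': 0.0, 'gripper_width': 92.93673216507493}
scene [[455.6314809232593, 0.0, 322.00866098273633], [0.0, 455.6314809232593, 243.06711840508748], [0.0, 0.0, 1.0]] [1111.   485.2  757.6] [[-0.7082304308276701, 0.7059756018420535, 0.002847183415825643], [0.4860480260315146, 0.49051744038423745, -0.7232910597192284], [-0.512022434313694, -0.5108728709597392, -0.6905374258335552]]
scene case [(0.94, array([621.1, 257.9,  53.6]))]
scene lid [(0.74, array([591.1, 283. ,  54.3])), (0.21, array([620.2, 258.1,  56.9]))]
scene latch_pad [(0.79, array([619.5, 258.8,  54. ]))]
scene slidebox_mid [(0.91, array([581.9, 281.5, 105. ])), (0.69, array([764.1, 411.8,  47.3]))]
scene mat [(0.56, array([576.2,  -0.2,   5.4]))]
scene wedge_mid []
scene tray [(0.97,
[... 1678 characters left out ...]
e bottle [(0.74, array([701.8, -35.5,  73. ])), (0.68, array([ 652.9, -431.1,   11.2]))]
side beaker [(0.91, array([415.6, -13.7,  60.3]))]
side dropper [(0.64, array([705.2,  93.9,  40. ]))]
side petri [(0.82, array([ 480.9, -453.5,   16.9])), (0.38, array([572.9, 258.7,  90.1]))]
side magnifier [(0.85, array([ 654.3, -430.4,   13.3]))]
side tweezers []
wrist [[371.64829954431775, 0.0, 323.1339625673527], [0.0, 371.64829954431775, 237.39940827853798], [0.0, 0.0, 1.0]] [549.3  74.9 385.7] [[0.9999997929697425, 0.00018362411313538313, -0.0006167192703604089], [0.00034357141980628406, -0.9627347302462149, 0.2704472612847628], [-0.0005440764218847616, -0.27044741718111187, -0.9627345940189922]]
```

View pics/scene0.png

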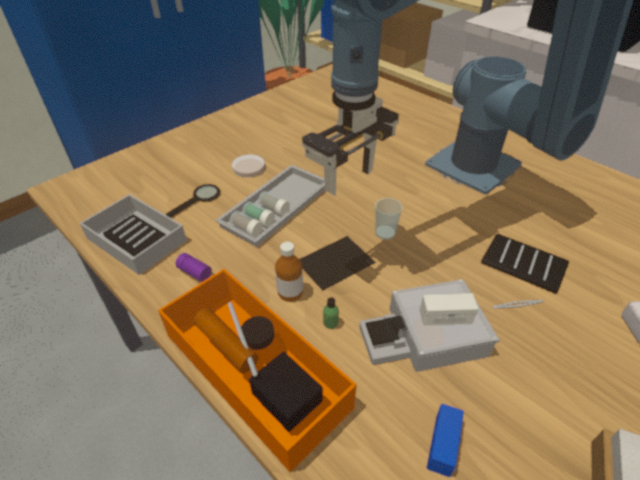

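View pics/wrist0.png

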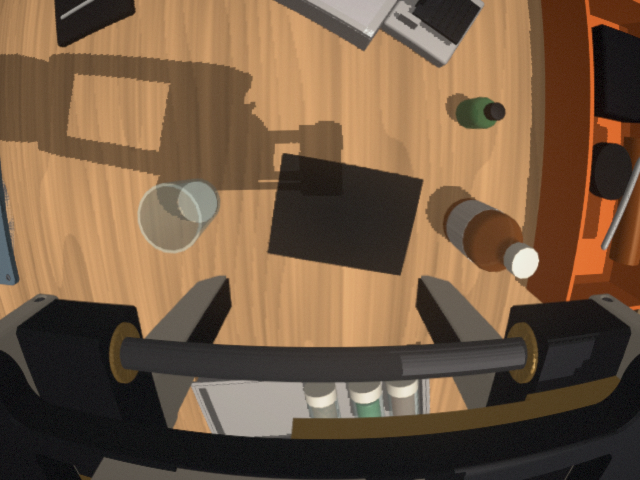

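View pics/side0.png

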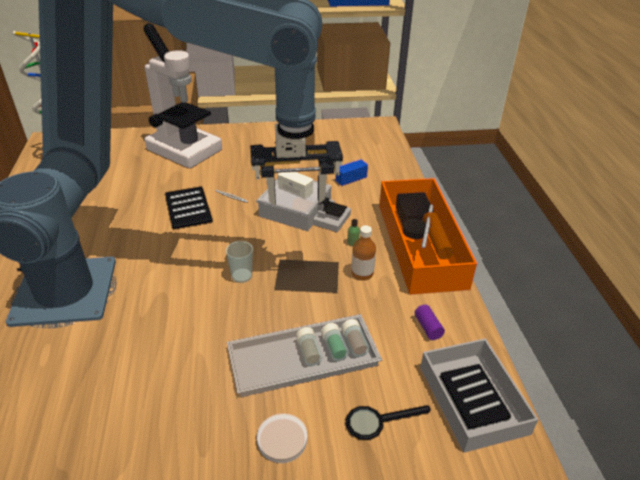

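The scene shows the case (~450,320) with the white box on its lid and the latch pad at (385,335). The mat is at (338,262), and the tray is at (275,205) with three jars towards its far end. The blue box, purple jar, black rack and second tray are decoys. I'll move the wrist camera over the case and fit the mat and tray from these pictures at the same time.

play_rows(
  increments=[
    {"offset": [0.5, 0.05, -0.15], "angular": [0, 0, 0], "grip": 1},
    {"offset": [0.5, 0.05, -0.15], "angular": [0, 0, 0], "grip": 1},
    {"offset": [0.5, 0.05, -0.15], "angular": [0, 0, 0], "grip": 1},
    {"offset": [0.5, 0.05, -0.15], "angular": [0, 0, 0], "grip": 1},
    {"offset": [0.5, 0.05, -0.15], "angular": [0, 0, 0], "grip": 1},
    {"offset": [0.5, 0.05, -0.15], "angular": [0, 0, 0], "grip": 1},
    {"offset": [0.5, 0.05, -0.15], "angular": [0, 0, 0], "grip": 1},
    {"offset": [0.5, 0.05, -0.15], "angular": [0, 0, 0], "grip": 1},
    {"offset": [0, 0, 0], "angular": [0, 0, 0], "grip": 1},
    {"offset": [0, 0, 0], "angular": [0, 0, 0], "grip": 1},
  ],
)

```text
time_s: 2.65
ee_pos: [569.9, 200.1, 303.4]
tool_rot: [0.707, 0.708, -0.0, 0.0]
ft_force: [-0.1, 0.1, -1.1]
gripper_width: 92.8
finger_force: 0.0
```

```bash
python3 - <<'E'
from h import *
np.set_printoptions(precision=1,suppress=True)
im,m=look('wrist','wrist1.png')
import pickle;pickle.dump(m,open('w1.pkl','wb'))
K=np.array([[371.648,0,323.13],[0,371.648,237.4],[0,0,1]])
R=np.array([[0.99999979,0.0001836,-0.0006167],[0.00034357,-0.96273473,0.27044726],[-0.00054408,-0.27044742,-0.96273459]])
m0=dict(mtx=K,R=R,t=-R@np.array([549.3,74.9,385.7]))
print('mat',[ray(m0,p,3,True)[:2] for p in((283,155),(423,179),(401,275),(268,253))])
s=cams.camera_model('side');s={k:np.array(s[k],float) for k in('mtx','R','t')}
print('tray',[ray(s,p,24)[:2] for p in((228,345),(365,318),(380,357),(238,390))])
E
```

```text
mat [array([507.9,  55.2]), array([654.6,  31.6]), array([636.4, -76.4]), array([488.9, -50.3])]
tray [array([ 385.5, -230.5]), array([ 684.2, -186. ]), array([ 695.2, -296.4]), array([ 404.8, -345.8])]
```

View pics/wrist1.png

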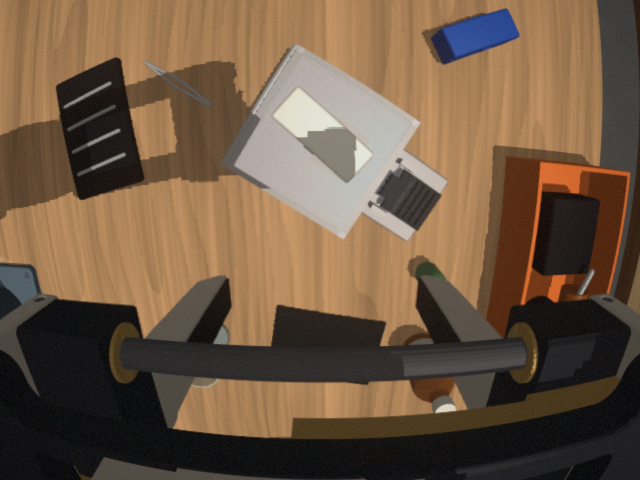

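The wrist view shows the white box top with corners near (296,87), (372,153), (350,182), (273,116). The lid has corners (297,46), (419,123), (344,237), and the latch pad is at about (408,198), to the lower right. I'll refine these.

```bash
python3 - <<'E'
from h import *
import pickle;m=pickle.load(open('w1.pkl','rb'))
np.set_printoptions(precision=1,suppress=True)
im=cv2.imread('pics/wrist1.png')
g=(im.min(2)>165).astype(np.uint8);g[:60]=0;g[200:]=0;g[:,:265]=0;g[:,380:]=0
n,l,s,c=cv2.connectedComponentsWithStats(g)
print([(s[i][:5].tolist()) for i in range(1,n) if s[i][4]>100])
F=lambda ps,z:np.array([ray(m,p,z,True)[:2] for p in ps])
box=F([(296,87),(372,153),(350,182),(273,116)],105)
lid=F([(297,46),(419,123),(344,237)],57)
pad=F([(403,165),(443,196),(412,229),(376,200)],42)
for n,a in(('box',box),('lid',lid),('pad',pad)):
    d=np.diff(a,axis=0);print(n,a.tolist(),'len',np.linalg.norm(d,axis=1),'ang',np.degrees(np.arctan2(d[:,1],d[:,0])),a.mean(0))
cv2.imwrite('pics/crop1.png',cv2.resize(im[30:250,215:460],None,fx=2.6,fy=2.6,interpolation=cv2.INTER_CUBIC))
E
```

```text
[[265, 60, 115, 140, 11072]]
box [[544.3208532332103, 319.2161445266463], [613.3895021216601, 258.77859510496626], [593.5021446276517, 231.66084895377264], [523.3371039475177, 292.8538739278812]] len [91.8 33.6 93.1] ang [ -41.2 -126.3  138.9] [568.6 275.6]
lid [[541.7237886343621, 369.962649248376], [669.4035262728078, 290.0900988508433], [591.3904437084747, 165.6036806835197]] len [150.6 146.9] ang [ -32.  -122.1] [600.8 275.2]
pad [[656.323681910545, 243.5217684738101], [704.7730253747793, 209.84724233684167], [670.1406669860951, 170.95105679818374], [627.1999731332687, 203.95388053050618]] len [59.  52.1 54.2] ang [ -34.8 -131.7  142.5] [664.6 207.1]
```

View pics/crop1.png

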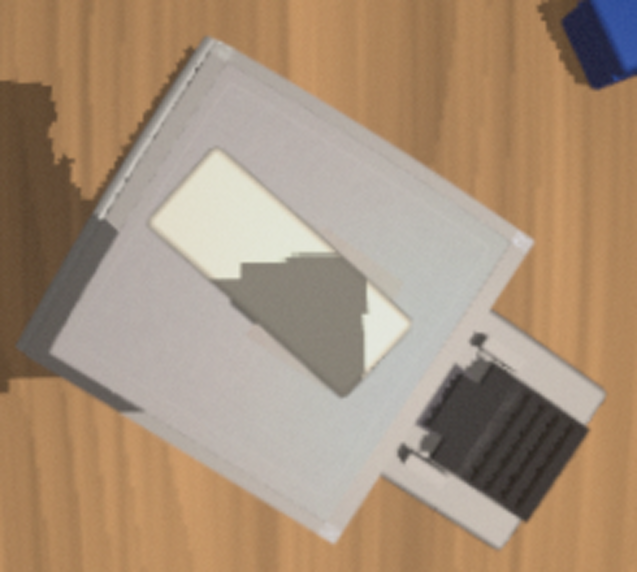

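```bash
cat >> h.py <<'E'
from scipy.spatial.transform import Rotation as Ro
def go(xyz,yaw):
    """tool y world angle yaw(deg), pointing down: turn first (units, tool frame), then offset (units) in the new tool frame"""
    o=telemetry.get_obs();R0=Ro.from_quat(o['tool_rot'])
    a=np.radians(yaw);y=np.array([np.cos(a),np.sin(a),0]);z=np.array([0,0,-1.]);R1=Ro.from_matrix(np.c_[np.cross(y,z),y,z])
    rv=(R0.inv()*R1).as_rotvec()/.12;off=R1.inv().apply(np.array(xyz)-o['ee_pos'])/50
    print('turn',rv.round(2),'off',off.round(3),'pos',o['ee_pos'].round(1),'yaw now',np.degrees(np.arctan2(*R0.as_matrix()[[1,0],[1,1]])).round(1),'q',o['q'].round(2),'F',o['ft_force'].round(1))
E
python3 - <<'E'
from h import *
import pickle;m=pickle.load(open('w1.pkl','rb'))
np.set_printoptions(precision=1,suppress=True)
F=lambda ps,z:np.array([ray(m,p,z,True)[:2] for p in ps])
for n,ps,z in(('lid',[(296.5,45.4),(418.8,122.3),(343.8,237.7),(222.7,162.7)],57),('box',[(298.5,86.9),(372.7,155),(347.7,182.7),(272.7,115.4)],105)):
    a=F(ps,z);d=np.diff(a,axis=0);print(n,a.tolist(),np.linalg.norm(d,axis=1),np.degrees(np.arctan2(d[:,1],d[:,0])),a.mean(0))
b=a.mean(0)
go([b[0],b[1],95],48.3)
E
```

```text
lid [[541.2034805515236, 370.64130168039935], [669.170879737437, 290.8262570503646], [591.1851129546569, 164.8137114922469], [461.66592284360604, 247.75446972508735]] [150.8 148.2 153.8] [ -32.  -121.8  147.4] [565.8 268.5]
box [[546.5769564678938, 319.26747633992335], [614.0674327149518, 256.94668935690646], [591.3866097584742, 230.9930122868638], [523.0660695008821, 293.41591766368634]] [91.9 34.5 92.5] [ -42.7 -131.2  137.6] [568.8 275.2]
turn [-0.  0. -7.] off [1.  1.1 4.2] pos [569.8 199.5 303.2] yaw now 0.0 q [ 0.1  0.3  1.3 -0.   1.5  0.1] F [-0.2 -0.1 -0.8]
```

play_rows(
  increments=[
    {"offset": [0, 0, 0], "angular": [0, 0, -0.865], "grip": 1},
    {"offset": [0, 0, 0], "angular": [0, 0, -0.865], "grip": 1},
    {"offset": [0, 0, 0], "angular": [0, 0, -0.865], "grip": 1},
    {"offset": [0, 0, 0], "angular": [0, 0, -0.865], "grip": 1},
    {"offset": [0, 0, 0], "angular": [0, 0, -0.865], "grip": 1},
    {"offset": [0, 0, 0], "angular": [0, 0, -0.865], "grip": 1},
    {"offset": [0, 0, 0], "angular": [0, 0, -0.865], "grip": 1},
    {"offset": [0, 0, 0], "angular": [0, 0, -0.865], "grip": 1},
    {"offset": [0.35, 0.37, 0.4], "angular": [0, 0, 0], "grip": 1},
    {"offset": [0.35, 0.37, 0.6], "angular": [0, 0, 0], "grip": 1},
    {"offset": [0.34, 0.36, 0.6], "angular": [0, 0, 0], "grip": 1},
    {"offset": [0, 0, 0], "angular": [0, 0, 0], "grip": 1},
  ],
)

```text
time_s: 3.9
ee_pos: [565.9, 276.0, 218.3]
tool_rot: [0.361, 0.932, -0.003, -0.004]
ft_force: [-0.4, 0.0, 0.1]
gripper_width: 92.6
finger_force: 0.0
```

```bash
python3 - <<'E'
from h import *
go([568.8,275.2,95],47.5)
im,m=look('wrist')
print([(d['conf'],w(m,d['xyz']).round(1)) for d in cams.spot_in('slidebox_mid','wrist')])
E
```

```text
turn [-0.06 -0.05  0.02] off [-0.054  0.028  2.466] pos [565.9 276.  218.3] yaw now 47.6 q [ 0.28  0.42  1.36  0.    1.37 -0.56] F [-0.4  0.   0.1]
[(0.93, array([735. , 397.5,  51.5])), (0.8, array([561.9, 274.6, 103.2]))]
```

play_rows(
  increments=[
    {"offset": [0, 0.02, 0.4], "angular": [0, 0, 0], "grip": 1},
    {"offset": [0, 0, 0.5], "angular": [0, 0, 0], "grip": 1},
    {"offset": [0, 0, 0.5], "angular": [0, 0, 0], "grip": 1},
    {"offset": [0, 0, 0.5], "angular": [0, 0, 0], "grip": 1},
    {"offset": [0, 0, 0.36], "angular": [0, 0, 0], "grip": 1},
    {"offset": [0, 0, 0.2], "angular": [0, 0, 0], "grip": 1},
    {"offset": [0, 0, 0], "angular": [0, 0, 0], "grip": 1},
  ],
)

```text
time_s: 4.7
ee_pos: [569.8, 275.1, 100.7]
tool_rot: [0.362, 0.932, -0.0, -0.0]
ft_force: [-0.7, 0.4, -0.0]
gripper_width: 93.0
finger_force: 0.0
```

```bash
python3 - <<'E'
from h import *
go([568.8,275.2,95],47.5)
E
```

```text
turn [-0.01  0.    0.  ] off [ 0.015 -0.012  0.113] pos [569.8 275.1 100.7] yaw now 47.5 q [ 0.27  0.52  1.5  -0.    1.11 -0.55] F [-0.7  0.4 -0. ]
```

play_rows(
  force=15,
  increments=[
    {"offset": [0, 0, 0.1], "angular": [0, 0, 0], "grip": 0.6},
    {"offset": [0, 0, 0], "angular": [0, 0, 0], "grip": 0.3},
    {"offset": [0, 0, 0], "angular": [0, 0, 0], "grip": 0.3},
    {"offset": [0, 0, 0], "angular": [0, 0, 0], "grip": 0.3},
    {"offset": [0, 0, 0], "angular": [0, 0, 0], "grip": 0.3},
    {"offset": [0, 0, 0], "angular": [0, 0, 0], "grip": 0.3},
  ],
)

```text
time_s: 5.3
ee_pos: [569.5, 276.6, 95.9]
tool_rot: [0.362, 0.932, 0.0, 0.0]
ft_force: [0.4, -0.2, 0.6]
gripper_width: 49.9
finger_force: 0.0
```

play_rows(
  increments=[
    {"offset": [0, 0, 0], "angular": [0, 0, 0], "grip": 0.3},
    {"offset": [0, 0, 0], "angular": [0, 0, 0], "grip": 0.3},
    {"offset": [0, 0, 0], "angular": [0, 0, 0], "grip": 0.3},
    {"offset": [0, 0, 0], "angular": [0, 0, 0], "grip": 0.3},
  ],
)

```text
time_s: 5.7
ee_pos: [569.3, 276.5, 95.7]
tool_rot: [0.362, 0.932, 0.0, -0.0]
ft_force: [-0.7, 0.3, 1.5]
gripper_width: 37.9
finger_force: 15.0
```

play_rows(
  increments=[
    {"offset": [0, 0, -0.2], "angular": [0, 0, 0], "grip": 0.3},
    {"offset": [0, 0, -0.4], "angular": [0, 0, 0], "grip": 0.3},
    {"offset": [0, 0, -0.4], "angular": [0, 0, 0], "grip": 0.3},
    {"offset": [0, 0, -0.4], "angular": [0, 0, 0], "grip": 0.3},
    {"offset": [0, 0, 0], "angular": [0, 0, -0.8], "grip": 0.3},
    {"offset": [0, 0, 0], "angular": [0, 0, -0.8], "grip": 0.3},
    {"offset": [0, 0, 0], "angular": [0, 0, -0.8], "grip": 0.3},
    {"offset": [0, 0, 0], "angular": [0, 0, -0.8], "grip": 0.3},
    {"offset": [0, 0, 0], "angular": [0, 0, -0.8], "grip": 0.3},
    {"offset": [0, 0, 0], "angular": [0, 0, -0.8], "grip": 0.3},
    {"offset": [0, 0, 0], "angular": [0, 0, 0], "grip": 0.3},
  ],
)

```text
time_s: 6.8
ee_pos: [569.4, 276.4, 166.1]
tool_rot: [0.082, 0.997, 0.0, 0.0]
ft_force: [1.0, -0.6, -1.0]
gripper_width: 38.1
finger_force: 15.0
```

```bash
python3 - <<'E'
from h import *
go([572,-10,80],80.5)
E
```

```text
turn [0.   0.   0.02] off [-0.997 -5.641  1.722] pos [569.4 276.4 166.1] yaw now 80.6 q [ 0.28  0.46  1.43 -0.    1.25 -1.13] F [ 1.  -0.6 -1. ]
```

play_rows(
  increments=[
    {"offset": [-0.05, -0.3, 0], "angular": [0, 0, 0], "grip": 0.3},
    {"offset": [-0.1, -0.6, 0], "angular": [0, 0, 0], "grip": 0.3},
    {"offset": [-0.1, -0.6, 0], "angular": [0, 0, 0], "grip": 0.3},
    {"offset": [-0.1, -0.6, 0], "angular": [0, 0, 0], "grip": 0.3},
    {"offset": [-0.1, -0.6, 0], "angular": [0, 0, 0], "grip": 0.3},
    {"offset": [-0.1, -0.6, 0], "angular": [0, 0, 0], "grip": 0.3},
    {"offset": [-0.1, -0.6, 0], "angular": [0, 0, 0], "grip": 0.3},
    {"offset": [-0.1, -0.6, 0], "angular": [0, 0, 0], "grip": 0.3},
    {"offset": [-0.1, -0.6, 0], "angular": [0, 0, 0], "grip": 0.3},
    {"offset": [-0.1, -0.36, 0], "angular": [0, 0, 0], "grip": 0.3},
    {"offset": [-0.05, -0.18, 0], "angular": [0, 0, 0], "grip": 0.3},
    {"offset": [0, 0, 0.3], "angular": [0, 0, 0], "grip": 0.3},
  ],
)

```text
time_s: 8.0
ee_pos: [574.0, -12.2, 152.6]
tool_rot: [0.084, 0.996, -0.0, 0.002]
ft_force: [-0.1, -0.3, -1.4]
gripper_width: 37.6
finger_force: 15.0
```

```bash
python3 - <<'E'
from h import *
go([572,-10,42],80.5)
im,m=look('wrist','wrist2.png')
E
```

```text
turn [-0.    0.04 -0.02] off [0.046 0.037 2.212] pos [574.  -12.2 152.6] yaw now 80.4 q [-0.22  0.37  1.61 -0.    1.16 -1.62] F [-0.1 -0.3 -1.4]
```

play_rows(
  increments=[
    {"offset": [0.02, 0.02, 0.4], "angular": [0, 0, 0], "grip": 0.3},
    {"offset": [0, 0, 0.5], "angular": [0, 0, 0], "grip": 0.3},
    {"offset": [0, 0, 0.5], "angular": [0, 0, 0], "grip": 0.3},
    {"offset": [0, 0, 0.4], "angular": [0, 0, 0], "grip": 0.3},
    {"offset": [0, 0, 0.2], "angular": [0, 0, 0], "grip": 0.3},
    {"offset": [0, 0, 0], "angular": [0, 0, 0], "grip": 0.3},
    {"offset": [0, 0, 0], "angular": [0, 0, 0], "grip": 0.3},
  ],
)

```text
time_s: 8.75
ee_pos: [572.2, -8.7, 51.4]
tool_rot: [0.082, 0.997, -0.0, 0.0]
ft_force: [0.2, -0.2, -0.4]
gripper_width: 38.2
finger_force: 15.0
```

play_rows(
  increments=[
    {"offset": [0, 0, 0.1], "angular": [0, 0, 0], "grip": 0.3},
    {"offset": [0, 0, 0.06], "angular": [0, 0, 0], "grip": 0.3},
    {"offset": [0, 0, 0.03], "angular": [0, 0, 0], "grip": 0.3},
    {"offset": [0, 0, 0], "angular": [0, 0, 0], "grip": 0.3},
  ],
)

```text
time_s: 9.15
ee_pos: [572.2, -8.9, 41.6]
tool_rot: [0.082, 0.997, -0.0, 0.001]
ft_force: [1.3, -0.6, -0.3]
gripper_width: 38.1
finger_force: 15.0
```

play_rows(
  increments=[
    {"offset": [0, 0, 0.015], "angular": [0, 0, 0], "grip": 0.3},
    {"offset": [0, 0, 0], "angular": [0, 0, 0], "grip": 0.3},
  ],
)

```text
time_s: 9.35
ee_pos: [572.2, -8.9, 41.6]
tool_rot: [0.082, 0.997, -0.0, 0.001]
ft_force: [-1.7, -0.2, 7.1]
gripper_width: 37.8
finger_force: 15.0
```

play_rows(
  increments=[
    {"offset": [0, 0, 0], "angular": [0, 0, 0], "grip": 0.7},
    {"offset": [0, 0, 0], "angular": [0, 0, 0], "grip": 0.7},
    {"offset": [0, 0, 0], "angular": [0, 0, 0], "grip": 0.7},
    {"offset": [0, 0, -0.2], "angular": [0, 0, 0], "grip": 0.7},
    {"offset": [0, 0, -0.6], "angular": [0, 0, 0], "grip": 0.7},
    {"offset": [0, 0, -0.6], "angular": [0, 0, 0], "grip": 0.4},
    {"offset": [0, 0, -0.6], "angular": [0, 0, 0], "grip": 0.2},
    {"offset": [0, 0, -0.6], "angular": [0, 0, 0], "grip": 0},
    {"offset": [0, 0, -0.6], "angular": [0, 0, 0], "grip": 0},
    {"offset": [0, 0, 0], "angular": [0, 0, 0], "grip": 0},
  ],
)

```text
time_s: 10.35
ee_pos: [574.2, -9.2, 205.8]
tool_rot: [0.082, 0.997, -0.001, 0.005]
ft_force: [-0.5, 0.0, 0.5]
gripper_width: 29.8
finger_force: 0.0
```

```bash
python3 - <<'E'
from h import *
c=np.array([566,268.3]);u=np.array([np.cos(np.radians(-32)),np.sin(np.radians(-32))])
p=c+127*u;print(p)
go([p[0],p[1],95],58)
im,m=look('scene','scene3.png')
E
```

```text
[673.70210821 201.00025344]
turn [0.01 0.08 3.29] off [0.541 4.619 2.216] pos [574.2  -9.2 205.8] yaw now 80.6 q [-0.21  0.32  1.54  0.    1.27 -1.62] F [-0.5  0.   0.5]
```

View pics/scene3.png

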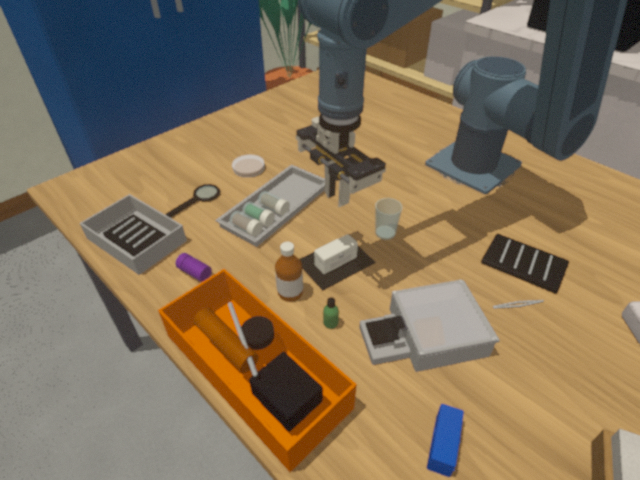

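The box stands centrally on the mat at (337,257). Next I move to the latch pad with the fingers closed.

play_rows(
  increments=[
    {"offset": [0, 0, 0], "angular": [0, 0, 0.82], "grip": 0},
    {"offset": [0, 0, 0], "angular": [0, 0, 0.82], "grip": 0},
    {"offset": [0, 0, 0], "angular": [0, 0, 0.82], "grip": 0},
    {"offset": [0, 0, 0], "angular": [0, 0, 0.82], "grip": 0},
    {"offset": [0.07, 0.6, 0], "angular": [0, 0, 0], "grip": 0},
    {"offset": [0.07, 0.6, 0], "angular": [0, 0, 0], "grip": 0},
    {"offset": [0.07, 0.6, 0], "angular": [0, 0, 0], "grip": 0},
    {"offset": [0.07, 0.6, 0], "angular": [0, 0, 0], "grip": 0},
    {"offset": [0.07, 0.6, 0], "angular": [0, 0, 0], "grip": 0},
    {"offset": [0.07, 0.6, 0], "angular": [0, 0, 0], "grip": 0},
    {"offset": [0.07, 0.6, 0], "angular": [0, 0, 0], "grip": 0},
    {"offset": [0.05, 0.42, 0], "angular": [0, 0, 0], "grip": 0},
  ],
)

```text
time_s: 11.6
ee_pos: [670.8, 203.3, 198.4]
tool_rot: [0.275, 0.961, -0.0, -0.001]
ft_force: [0.1, -0.8, -0.5]
gripper_width: 0.2
finger_force: 0.0
```

```bash
python3 - <<'E'
from h import *
go([673.7,201,80],58)
im,m=look('wrist','wrist3.png')
import pickle;pickle.dump(m,open('w3.pkl','wb'))
E
```

```text
turn [-0.01 -0.02  0.01] off [-0.074 -0.008  2.367] pos [670.8 203.3 198.4] yaw now 58.1 q [ 0.14  0.56  1.19  0.    1.4  -0.88] F [ 0.1 -0.8 -0.5]
```

View pics/wrist3.png

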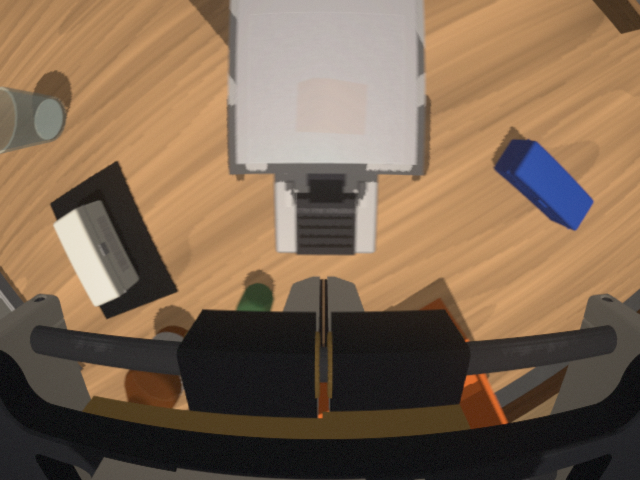

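The pad is at (326,228) and lined up with the fingers. The wedge shows faintly through the lid at (332,107).

```bash
python3 - <<'E'
from h import *
import pickle;m=pickle.load(open('w3.pkl','rb'))
for p,z in(((297,252),42),((354,252),42),((326,252),42),((240,172),57),((416,172),57)):print(p,ray(m,p,z,True).round(1))
E
```

```text
(297, 252) [676.9 176.   42. ]
(354, 252) [702.3 216.8  42. ]
(326, 252) [689.8 196.8  42. ]
(240, 172) [595.5 176.6  57. ]
(416, 172) [667.4 292.8  57. ]
```

play_rows(
  increments=[
    {"offset": [-0.07, 0, 0.3], "angular": [0, 0, 0], "grip": 0},
    {"offset": [0, 0, 0.5], "angular": [0, 0, 0], "grip": 0},
    {"offset": [0, 0, 0.5], "angular": [0, 0, 0], "grip": 0},
    {"offset": [0, 0, 0.5], "angular": [0, 0, 0], "grip": 0},
    {"offset": [0, 0, 0.4], "angular": [0, 0, 0], "grip": 0},
    {"offset": [0, 0, 0], "angular": [0, 0, 0], "grip": 0},
  ],
)

```text
time_s: 12.25
ee_pos: [670.6, 197.5, 84.9]
tool_rot: [0.276, 0.961, -0.002, -0.004]
ft_force: [-0.4, 0.6, -1.2]
gripper_width: 0.6
finger_force: 0.0
```

play_rows(
  increments=[
    {"offset": [0, 0.1, 0.2], "angular": [0, 0, 0], "grip": 0},
    {"offset": [0, 0, 0.12], "angular": [0, 0, 0], "grip": 0},
    {"offset": [0, 0, 0.06], "angular": [0, 0, 0], "grip": 0},
    {"offset": [0, 0, 0.06], "angular": [0, 0, 0], "grip": 0},
    {"offset": [0, 0, 0.06], "angular": [0, 0, 0], "grip": 0},
    {"offset": [0, 0, 0], "angular": [0, 0, 0], "grip": 0},
  ],
)

```text
time_s: 12.85
ee_pos: [677.5, 203.7, 66.2]
tool_rot: [0.275, 0.961, 0.0, 0.001]
ft_force: [-0.4, -1.5, 2.3]
gripper_width: 0.1
finger_force: 1.3
```

play_rows(
  increments=[
    {"offset": [0, 0, 0.04], "angular": [0, 0, 0], "grip": 0},
    {"offset": [0, 0, 0.04], "angular": [0, 0, 0], "grip": 0},
    {"offset": [0, 0, 0.04], "angular": [0, 0, 0], "grip": 0},
    {"offset": [0, 0, 0.02], "angular": [0, 0, 0], "grip": 0},
    {"offset": [0, 0, 0], "angular": [0, 0, 0], "grip": 0},
    {"offset": [0, 0, 0], "angular": [0, 0, 0], "grip": 0},
    {"offset": [0, 0, 0], "angular": [0, 0, 0], "grip": 0},
    {"offset": [0, 0, 0], "angular": [0, 0, 0], "grip": 0},
    {"offset": [0, 0, 0], "angular": [0, 0, 0], "grip": 0},
  ],
)

```text
time_s: 13.75
ee_pos: [678.7, 203.1, 60.4]
tool_rot: [0.275, 0.961, 0.0, 0.002]
ft_force: [1.6, -3.2, 7.2]
gripper_width: 0.4
finger_force: 3.7
```

```bash
python3 - <<'E'
from h import *
im,m=look('scene')
print([(d['conf'],w(m,d['xyz']).round(1)) for q in('lid','lid_edge','wedge_mid') for d in cams.spot_in(q,'scene')])
E
```

```text
[(0.85, array([546.6, 303.1, 142.5])), (0.94, array([546.9, 302.7, 145.8])), (0.64, array([590.2, 274.7,  28. ]))]
```

play_rows(
  increments=[
    {"offset": [0, 0, 0], "angular": [0, 0, 0], "grip": 0},
    {"offset": [0, 0, 0], "angular": [0, 0, 0], "grip": 0},
    {"offset": [0, 0, 0], "angular": [0, 0, 0], "grip": 0},
    {"offset": [0, 0, 0], "angular": [0, 0, 0], "grip": 0},
    {"offset": [0, 0, 0], "angular": [0, 0, 0], "grip": 0},
    {"offset": [0, 0, -0.2], "angular": [0, 0, 0], "grip": 0},
    {"offset": [0, 0, -0.6], "angular": [0, 0, 0], "grip": 0.3},
    {"offset": [0, 0, -0.7], "angular": [0, 0, 0], "grip": 0.6},
    {"offset": [0, 0, -0.7], "angular": [0, 0, 0], "grip": 0.7},
    {"offset": [0, 0, -0.7], "angular": [0, 0, 0], "grip": 0.7},
    {"offset": [0, 0, -0.5], "angular": [0, 0, 0], "grip": 0.7},
    {"offset": [0, 0, 0], "angular": [0, 0, 0], "grip": 0.7},
  ],
)

```text
time_s: 15.15
ee_pos: [678.2, 204.6, 233.7]
tool_rot: [0.275, 0.961, 0.002, 0.003]
ft_force: [0.2, -0.2, 0.4]
gripper_width: 43.5
finger_force: 0.0
```

```bash
python3 - <<'E'
from h import *
import pickle
print(telemetry.get_obs()['ee_pos'])
im,m=look('wrist','wrist4.png');pickle.dump(m,open('w4.pkl','wb'))
print([(d['conf'],w(m,d['xyz']).round(1)) for q in('wedge_mid','wedge_nose') for d in cams.spot_in(q,'wrist')])
im,m2=look('scene');
print([(d['conf'],w(m2,d['xyz']).round(1)) for q in('lid_edge','wedge_mid') for d in cams.spot_in(q,'scene')])
b=cv2.imread('pics/wrist4.png')
a=cv2.resize(b[0:220,200:460],None,fx=3,fy=2.7,interpolation=cv2.INTER_CUBIC);cv2.imwrite('pics/crop4.png',a)
E
```

```text
[678.24553092 204.56269911 233.66538306]
[(0.96, array([582.8, 261.7,  30.4])), (0.65, array([572.7, 247.9,   4.2]))]
[(0.62, array([712.1, 108.9,  51.1])), (0.6, array([490. , 331.1, 135.9])), (0.44, array([525.4, 287.2,  45.3])), (0.74, array([592.1, 274.1,  25.9]))]
```

View pics/crop4.png

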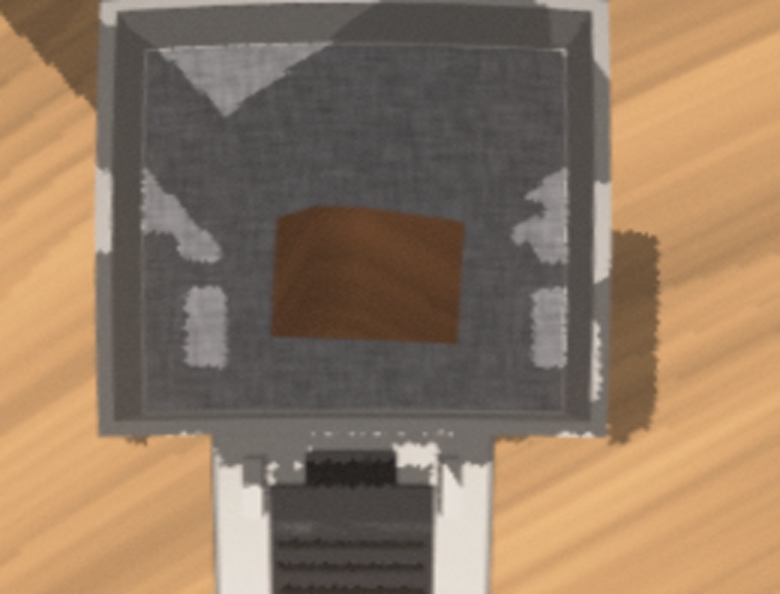

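The lid is open. The wedge lies along the case's y, with its steep nose at image left (275,275 in the crop) and its gentle tail at right (460,282).

```bash
python3 - <<'E'
from h import *
import pickle
m=pickle.load(open('w4.pkl','rb'))
P=lambda x,y,z:ray(m,(x/3+200,y/2.7),z,True)[:2]
a=P(278,218,8);b=P(272,335,8);c=P(463,222,17);d=P(458,342,17)
print(a,b,c,d,np.linalg.norm(a-b),np.linalg.norm(c-d),np.linalg.norm((a+b-c-d)/2))
n=(a+b)/2;t=(c+d)/2;x=n-t;print('mid',(n+t)/2,'yaw',np.degrees(np.arctan2(x[1],x[0])),'sides',[np.degrees(np.arctan2(*(v)[::-1])) for v in(a-c,b-d,a-b,c-d)])
K=[P(100,437,50),P(608,437,50),P(607,2,50),P(100,2,50)]
print('case',K,np.mean(K,axis=0))
K=[P(145,412,5),P(567,410,5),P(567,48,5),P(145,48,5)]
print('floor',np.mean(K,axis=0),[np.linalg.norm(K[i]-K[i-1]) for i in range(4)])
E
```

```text
[551.67329349 248.01232314] [587.01641677 223.5479471 ] [585.0592161  296.38257257] [620.77517254 272.41051373] 42.9842070813222 43.01498749951209 59.08178305175689
mid [586.13102472 260.08833914] yaw -124.62724101368187 sides [np.float64(-124.61406091746915), np.float64(-124.64028419017838), np.float64(145.30916456307597), np.float64(146.13103107727386)]
case [array([589.7905503 , 165.59847917]), array([668.79783938, 291.7471008 ]), array([543.50440429, 369.7560905 ]), array([463.95162167, 243.73556269])] [566.51110391 267.70930829]
floor [565.3625346  268.78524059] [np.float64(139.1978582784498), np.float64(139.67324479109448), np.float64(138.13958261051633), np.float64(139.63386522242732)]
```

play_rows(
  increments=[
    {"offset": [0, 0, 0], "angular": [0, 0, 0.96], "grip": 0.56},
    {"offset": [0, 0, 0], "angular": [0, 0, 0.96], "grip": 0.56},
    {"offset": [0, 0, 0], "angular": [0, 0, 0.96], "grip": 0.56},
    {"offset": [0, 0, 0], "angular": [0, 0, 0.96], "grip": 0.56},
    {"offset": [0, 0, 0], "angular": [0, 0, 0.96], "grip": 0.56},
    {"offset": [0, 0, 0], "angular": [0, 0, 0.96], "grip": 0.56},
    {"offset": [0, 0, 0], "angular": [0, 0, 0.96], "grip": 0.56},
    {"offset": [0, 0, 0], "angular": [0, 0, 0.96], "grip": 0.56},
    {"offset": [0, 0, 0], "angular": [0, 0, 0.96], "grip": 0.56},
    {"offset": [0, 0, 0], "angular": [0, 0, 0.96], "grip": 0.56},
    {"offset": [0, 0, 0], "angular": [0, 0, 0.96], "grip": 0.56},
    {"offset": [0, 0, 0], "angular": [0, 0, 0.96], "grip": 0.56},
  ],
)

```text
time_s: 16.65
ee_pos: [676.2, 203.8, 226.7]
tool_rot: [0.826, 0.563, -0.001, -0.001]
ft_force: [0.1, 0.1, -0.3]
gripper_width: 52.1
finger_force: 0.0
```

play_rows(
  increments=[
    {"offset": [0, 0, 0], "angular": [0, 0, 0.96], "grip": 0.56},
    {"offset": [0, 0, 0], "angular": [0, 0, 0.96], "grip": 0.56},
    {"offset": [0, 0, 0], "angular": [0, 0, 0], "grip": 0.56},
  ],
)

```text
time_s: 16.95
ee_pos: [676.3, 203.8, 226.9]
tool_rot: [0.885, 0.466, -0.001, -0.0]
ft_force: [0.3, 0.7, 0.2]
gripper_width: 52.2
finger_force: 0.0
```

```bash
python3 - <<'E'
from h import *
go([581.8,255.7,32],-34.6);print(telemetry.get_obs()['gripper_width'])
E
```

```text
turn [-0.02  0.01  0.02] off [-0.218 -2.145  3.898] pos [676.3 203.8 226.9] yaw now -34.4 q [0.14 0.56 1.13 0.   1.46 0.74] F [0.3 0.7 0.2]
52.232353112977016
```

play_rows(
  increments=[
    {"offset": [-0.04, -0.4, 0], "angular": [0, 0, 0], "grip": 0.56},
    {"offset": [-0.04, -0.45, 0], "angular": [0, 0, 0], "grip": 0.56},
    {"offset": [-0.05, -0.45, 0.2], "angular": [0, 0, 0], "grip": 0.56},
    {"offset": [-0.05, -0.45, 0.4], "angular": [0, 0, 0], "grip": 0.56},
    {"offset": [-0.04, -0.4, 0.4], "angular": [0, 0, 0], "grip": 0.56},
    {"offset": [0, 0, 0.4], "angular": [0, 0, 0], "grip": 0.56},
    {"offset": [0, 0, 0.4], "angular": [0, 0, 0], "grip": 0.56},
    {"offset": [0, 0, 0.2], "angular": [0, 0, 0], "grip": 0.56},
    {"offset": [0, 0, 0], "angular": [0, 0, 0], "grip": 0.56},
    {"offset": [0, 0, 0], "angular": [0, 0, 0], "grip": 0.56},
  ],
)

```text
time_s: 17.95
ee_pos: [582.2, 255.5, 128.7]
tool_rot: [0.884, 0.467, 0.0, 0.0]
ft_force: [0.1, 0.1, 0.2]
gripper_width: 51.9
finger_force: 0.0
```

```bash
python3 - <<'E'
from h import *
go([581.8,255.7,32],-34.6);print(telemetry.get_obs()['gripper_width'])
E
```

```text
turn [ 0.   -0.    0.04] off [-0.    -0.009  1.933] pos [582.2 255.5 128.7] yaw now -34.3 q [0.24 0.5  1.47 0.   1.17 0.84] F [0.1 0.1 0.2]
51.89484956097455
```

play_rows(
  increments=[
    {"offset": [0, 0, 0.3], "angular": [0, 0, 0.04], "grip": 0.56},
    {"offset": [0, 0, 0.4], "angular": [0, 0, 0], "grip": 0.56},
    {"offset": [0, 0, 0.35], "angular": [0, 0, 0], "grip": 0.56},
    {"offset": [0, 0, 0.2], "angular": [0, 0, 0], "grip": 0.56},
    {"offset": [0, 0, 0], "angular": [0, 0, 0], "grip": 0.56},
  ],
)

```text
time_s: 18.45
ee_pos: [581.5, 255.3, 65.3]
tool_rot: [0.886, 0.465, -0.001, -0.0]
ft_force: [0.4, 0.5, -0.8]
gripper_width: 51.9
finger_force: 0.0
```

play_rows(
  increments=[
    {"offset": [0, 0, 0.25], "angular": [0, 0, 0], "grip": 0.56},
    {"offset": [0, 0, 0.25], "angular": [0, 0, 0], "grip": 0.56},
    {"offset": [0, 0, 0.13], "angular": [0, 0, 0], "grip": 0.56},
    {"offset": [0, 0, 0], "angular": [0, 0, 0], "grip": 0.56},
  ],
)

```text
time_s: 18.85
ee_pos: [580.9, 255.2, 33.0]
tool_rot: [0.886, 0.464, -0.001, -0.0]
ft_force: [-0.1, -0.1, -0.2]
gripper_width: 52.0
finger_force: 0.0
```

Now grip the wedge at about 20 N.

play_rows(
  force=20,
  increments=[
    {"offset": [0, 0, 0], "angular": [0, 0, 0], "grip": 0.4},
    {"offset": [0, 0, 0], "angular": [0, 0, 0], "grip": 0.4},
    {"offset": [0, 0, 0], "angular": [0, 0, 0], "grip": 0.4},
    {"offset": [0, 0, 0], "angular": [0, 0, 0], "grip": 0.4},
    {"offset": [0, 0, 0], "angular": [0, 0, 0], "grip": 0.4},
  ],
)

```text
time_s: 19.35
ee_pos: [581.9, 255.5, 34.7]
tool_rot: [0.886, 0.464, 0.0, 0.0]
ft_force: [0.5, 0.9, -0.4]
gripper_width: 44.0
finger_force: 20.0
```

```bash
python3 - <<'E'
from h import *
go([581.8,255.7,33],-34.6);print(telemetry.get_obs()['gripper_width'])
E
```

```text
turn [ 0.   -0.   -0.01] off [ 0.001 -0.004  0.033] pos [581.9 255.5  34.7] yaw now -34.7 q [0.24 0.6  1.55 0.   0.99 0.84] F [ 0.5  0.9 -0.4]
44.000202337894734
```

play_rows(
  increments=[
    {"offset": [0, 0, -0.2], "angular": [0, 0, 0], "grip": 0.4},
    {"offset": [0, 0, -0.4], "angular": [0, 0, 0], "grip": 0.4},
    {"offset": [0, 0, -0.5], "angular": [0, 0, 0], "grip": 0.4},
    {"offset": [0, 0, -0.5], "angular": [0, 0, 0], "grip": 0.4},
    {"offset": [0, 0, -0.5], "angular": [0, 0, 0], "grip": 0.4},
    {"offset": [0, 0, -0.5], "angular": [0, 0, 0], "grip": 0.4},
    {"offset": [0, 0, -0.5], "angular": [0, 0, 0], "grip": 0.4},
    {"offset": [0, 0, -0.5], "angular": [0, 0, 0], "grip": 0.4},
    {"offset": [0, 0, -0.3], "angular": [0, 0, 0], "grip": 0.4},
    {"offset": [0, 0, 0], "angular": [0, 0, 0], "grip": 0.4},
  ],
)

```text
time_s: 20.35
ee_pos: [583.1, 255.8, 233.1]
tool_rot: [0.886, 0.464, 0.003, 0.001]
ft_force: [0.1, 0.8, -2.1]
gripper_width: 44.2
finger_force: 20.0
```

```bash
python3 - <<'E'
from h import *
go([480,-130,240],-34.6);print(telemetry.get_obs()['gripper_width'])
E
```

```text
turn [ 0.03 -0.04 -0.01] off [-7.523  2.684 -0.138] pos [583.1 255.8 233.1] yaw now -34.6 q [ 0.24  0.42  1.33 -0.    1.39  0.84] F [ 0.1  0.8 -2.1]
44.23409194955493
```

play_rows(
  increments=[
    {"offset": [-0.3, 0.26, 0], "angular": [0, 0, 0], "grip": 0.4},
    {"offset": [-0.66, 0.58, 0], "angular": [0, 0, 0], "grip": 0.4},
    {"offset": [-0.7, 0.6, 0], "angular": [0, 0, 0], "grip": 0.4},
    {"offset": [-0.7, 0.6, 0], "angular": [0, 0, 0], "grip": 0.4},
    {"offset": [-0.7, 0.6, 0], "angular": [0, 0, 0], "grip": 0.4},
    {"offset": [-0.7, 0.6, 0], "angular": [0, 0, 0], "grip": 0.4},
    {"offset": [-0.7, 0.6, 0], "angular": [0, 0, 0], "grip": 0.4},
    {"offset": [-0.7, 0.6, 0], "angular": [0, 0, 0], "grip": 0.4},
    {"offset": [-0.7, 0.6, 0], "angular": [0, 0, 0], "grip": 0.4},
    {"offset": [-0.7, 0.6, 0], "angular": [0, 0, 0], "grip": 0.4},
    {"offset": [-0.7, 0.6, 0], "angular": [0, 0, 0], "grip": 0.4},
    {"offset": [-0.42, 0.45, 0], "angular": [0, 0, 0], "grip": 0.4},
  ],
)

```text
time_s: 21.55
ee_pos: [637.7, -254.0, 228.1]
tool_rot: [0.886, 0.463, -0.001, -0.0]
ft_force: [0.7, 0.6, -0.6]
gripper_width: 43.9
finger_force: 20.0
```

play_rows(
  increments=[
    {"offset": [0, 0, 0], "angular": [0, 0, -0.97], "grip": 0.4},
    {"offset": [0, 0, 0], "angular": [0, 0, -0.97], "grip": 0.4},
    {"offset": [0, 0, 0], "angular": [0, 0, -0.97], "grip": 0.4},
    {"offset": [0, 0, 0], "angular": [0, 0, -0.97], "grip": 0.4},
    {"offset": [0, 0, 0], "angular": [0, 0, -0.97], "grip": 0.4},
    {"offset": [0, 0, 0], "angular": [0, 0, -0.97], "grip": 0.4},
    {"offset": [0, 0, 0], "angular": [0, 0, -0.97], "grip": 0.4},
    {"offset": [0, 0, 0], "angular": [0, 0, -0.97], "grip": 0.4},
    {"offset": [0, 0, 0], "angular": [0, 0, -0.97], "grip": 0.4},
    {"offset": [0, 0, 0], "angular": [0, 0, -0.97], "grip": 0.4},
  ],
)

```text
time_s: 22.55
ee_pos: [638.1, -250.3, 228.1]
tool_rot: [0.482, 0.876, 0.0, -0.001]
ft_force: [-1.1, 0.0, -0.9]
gripper_width: 43.8
finger_force: 20.0
```

play_rows(
  increments=[
    {"offset": [0, 0, 0], "angular": [0, 0, -0.97], "grip": 0.4},
    {"offset": [0, 0, 0], "angular": [0, 0, -0.97], "grip": 0.4},
    {"offset": [0, 0, 0], "angular": [0, 0, -0.97], "grip": 0.4},
    {"offset": [0, 0, 0], "angular": [0, 0, -0.97], "grip": 0.4},
    {"offset": [0, 0, 0], "angular": [0, 0, -0.97], "grip": 0.4},
    {"offset": [0, 0, 0], "angular": [0, 0, -0.97], "grip": 0.4},
    {"offset": [0, 0, 0], "angular": [0, 0, -0.97], "grip": 0.4},
    {"offset": [0, 0, 0], "angular": [0, 0, -0.97], "grip": 0.4},
    {"offset": [0, 0, 0], "angular": [0, 0, -0.97], "grip": 0.4},
    {"offset": [0, 0, 0], "angular": [0, 0, -0.97], "grip": 0.4},
    {"offset": [0, 0, 0], "angular": [0, 0, 0], "grip": 0.4},
  ],
)

```text
time_s: 23.65
ee_pos: [638.2, -250.3, 228.2]
tool_rot: [-0.077, 0.997, 0.001, -0.001]
ft_force: [-0.9, 0.6, -0.7]
gripper_width: 43.8
finger_force: 20.0
```

```bash
python3 - <<'E'
from h import *
import pickle
go([480,-280,233],98.5)
im,m=look('wrist','wrist5.png');pickle.dump(m,open('w5.pkl','wb'))
E
```

```text
turn [ 0.01 -0.01  0.04] off [ 3.217 -0.12  -0.095] pos [ 638.2 -250.3  228.2] yaw now 98.8 q [-0.54  0.51  1.19  0.    1.44 -2.26] F [-0.9  0.6 -0.7]
```

View pics/wrist5.png

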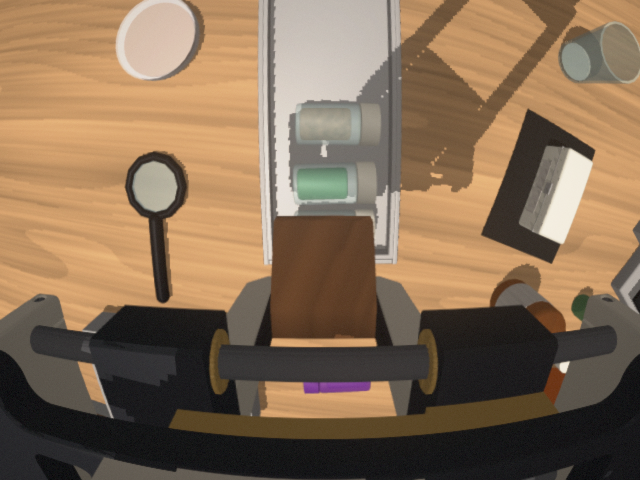

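The wedge is held with its gentle slope towards the camera. Tray rim edges are at columns ~260 and ~398, with the end wall at row ~262. Jar 3 is at (336,122).

```bash
python3 - <<'E'
from h import *
import pickle
np.set_printoptions(precision=1,suppress=True)
m=pickle.load(open('w5.pkl','rb'));im=cv2.imread('pics/wrist5.png').astype(float)
P=lambda u,v,z:ray(m,(u,v),z,True)[:2]
# find outer flange edge per row: wood (R-B large) -> grey
sat=im[:,:,2]-im[:,:,0]
def edges(v):
    g=sat[v,230:430]<28;i=np.where(g)[0];return i.min()+230,i.max()+230
L=[];Rr=[]
for v in range(8,255,8):
    l=next((u for u in range(320,230,-1) if sat[v,u-3:u+1].min()>35),None)
    r_=next((u for u in range(350,430) if sat[v,u:u+4].min()>35),None)
    if l:L.append(P(l+.5,v,24))
    if r_:Rr.append(P(r_-.5,v,24))
for n,a in(('L',L),('R',Rr)):
    a=np.array(a);vx,vy,x0,y0=cv2.fitLine(a.astype(np.float32),cv2.DIST_HUBER,0,.01,.01).ravel()
    print(n,len(a),np.degrees(np.arctan2(vy,vx)),'y at x=520',y0+(520-x0)*vy/vx, 'resid',np.abs((a-[x0,y0])@[-vy,vx]).max())
print('hand L',P(258,0,24),P(264,262,24),'R',P(399,0,24),P(397,262,24))
print('jar3 edges@20',P(336,100,24),P(336,146,24),'jar2',P(335,163,24),P(335,205,24))
E
```

```text
L 31 9.068245 y at x=520 -328.93164 resid 56.550429749787035
R 31 8.777877 y at x=520 -194.6008 resid 47.774286006594885
hand L [ 438.7 -342.4] [ 693.  -301.5] R [ 417.8 -210.9] [ 673.3 -170.1]
jar3 edges@20 [ 528.1 -254.9] [ 570.6 -248.4] jar2 [ 586.5 -246.9] [ 625.8 -240.7]
```

```bash
python3 - <<'E'
import cv2
b=cv2.imread('pics/wrist5.png');cv2.imwrite('pics/crop5.png',cv2.resize(b[0:270,240:420],None,fx=3,fy=2.2,interpolation=cv2.INTER_CUBIC))
E
```

```text
(no output)
```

View pics/crop5.png

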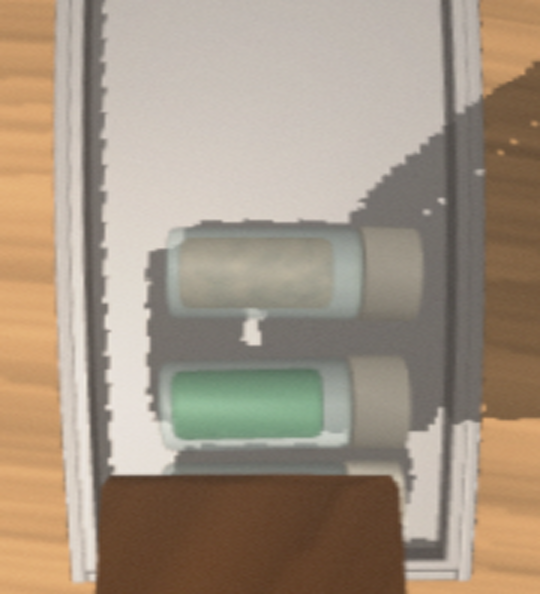

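play_rows(
  increments=[
    {"offset": [0.3, 0.02, 0], "angular": [0, 0, -0.04], "grip": 0.4},
    {"offset": [0.52, 0.024, 0], "angular": [0, 0, 0], "grip": 0.4},
    {"offset": [0.52, 0.024, 0], "angular": [0, 0, 0], "grip": 0.4},
    {"offset": [0.52, 0.024, 0.2], "angular": [0, 0, 0], "grip": 0.4},
    {"offset": [0.52, 0.024, 0.4], "angular": [0, 0, 0], "grip": 0.4},
    {"offset": [0.52, 0.024, 0.4], "angular": [0, 0, 0], "grip": 0.4},
    {"offset": [0.24, 0, 0.5], "angular": [0, 0, 0], "grip": 0.4},
    {"offset": [0, 0, 0.5], "angular": [0, 0, 0], "grip": 0.4},
    {"offset": [0, 0, 0.3], "angular": [0, 0, 0], "grip": 0.4},
    {"offset": [0, 0, 0], "angular": [0, 0, 0], "grip": 0.4},
    {"offset": [0, 0, 0], "angular": [0, 0, 0], "grip": 0.4},
  ],
)

```text
time_s: 24.8
ee_pos: [482.5, -268.2, 114.5]
tool_rot: [-0.078, 0.997, 0.0, -0.0]
ft_force: [0.6, -0.4, -1.7]
gripper_width: 44.0
finger_force: 20.0
```

```bash
python3 - <<'E'
from h import *
go([481.9,-267.9,34],99.05)
E
```

```text
turn [ 0.   -0.   -0.02] off [0.011 0.008 1.611] pos [ 482.5 -268.2  114.5] yaw now 98.9 q [-0.71  0.38  1.7  -0.    1.06 -2.44] F [ 0.6 -0.4 -1.7]
```

play_rows(
  increments=[
    {"offset": [0, 0, 0.3], "angular": [0, 0, -0.02], "grip": 0.4},
    {"offset": [0, 0, 0.4], "angular": [0, 0, 0], "grip": 0.4},
    {"offset": [0, 0, 0.4], "angular": [0, 0, 0], "grip": 0.4},
    {"offset": [0, 0, 0.25], "angular": [0, 0, 0], "grip": 0.4},
    {"offset": [0, 0, 0.14], "angular": [0, 0, 0], "grip": 0.4},
    {"offset": [0, 0, 0], "angular": [0, 0, 0], "grip": 0.4},
    {"offset": [0, 0, 0], "angular": [0, 0, 0], "grip": 0.4},
  ],
)

```text
time_s: 25.5
ee_pos: [483.0, -268.6, 40.7]
tool_rot: [-0.08, 0.997, -0.0, 0.0]
ft_force: [-0.3, -0.2, -1.2]
gripper_width: 43.8
finger_force: 20.0
```

```bash
python3 - <<'E'
from h import *
go([481.9,-267.9,33.7],99.05)
E
```

```text
turn [-0.01  0.01  0.01] off [0.02  0.018 0.139] pos [ 483.  -268.6   40.7] yaw now 99.1 q [-0.71  0.48  1.77 -0.    0.89 -2.44] F [-0.3 -0.2 -1.2]
```

play_rows(
  increments=[
    {"offset": [0, 0.02, 0.06], "angular": [0, 0, 0], "grip": 0.4},
    {"offset": [0, 0, 0.05], "angular": [0, 0, 0], "grip": 0.4},
    {"offset": [0, 0, 0.02], "angular": [0, 0, 0], "grip": 0.4},
    {"offset": [0, 0, 0], "angular": [0, 0, 0], "grip": 0.4},
    {"offset": [0, 0, 0], "angular": [0, 0, 0], "grip": 0.4},
  ],
)

```text
time_s: 26.0
ee_pos: [482.4, -267.2, 33.6]
tool_rot: [-0.08, 0.997, -0.0, 0.0]
ft_force: [-0.5, 0.8, 0.4]
gripper_width: 43.9
finger_force: 20.0
```

play_rows(
  increments=[
    {"offset": [0, 0, 0.01], "angular": [0, 0, 0], "grip": 0.4},
    {"offset": [-0.1, 0, 0], "angular": [0, 0, 0], "grip": 0.4},
    {"offset": [-0.1, 0, 0], "angular": [0, 0, 0], "grip": 0.4},
    {"offset": [-0.1, 0, 0], "angular": [0, 0, 0], "grip": 0.4},
    {"offset": [-0.1, 0, 0], "angular": [0, 0, 0], "grip": 0.4},
    {"offset": [-0.08, 0, 0], "angular": [0, 0, 0], "grip": 0.4},
    {"offset": [-0.08, 0, 0], "angular": [0, 0, 0], "grip": 0.4},
    {"offset": [-0.08, 0, 0], "angular": [0, 0, 0], "grip": 0.4},
    {"offset": [-0.08, 0, 0], "angular": [0, 0, 0], "grip": 0.4},
    {"offset": [0, 0, 0], "angular": [0, 0, 0], "grip": 0.4},
  ],
)

```text
time_s: 27.0
ee_pos: [518.3, -262.0, 33.6]
tool_rot: [-0.08, 0.997, -0.001, 0.0]
ft_force: [-0.9, -0.7, 4.8]
gripper_width: 43.9
finger_force: 20.0
```

```bash
python3 - <<'E'
from h import *
go([537.2,-259.1,33.5],99.05)
E
```

```text
turn [-0.01  0.    0.02] off [-0.382 -0.002  0.003] pos [ 518.3 -262.    33.6] yaw now 99.2 q [-0.66  0.53  1.7  -0.    0.91 -2.39] F [-0.9 -0.7  4.8]
```

play_rows(
  increments=[
    {"offset": [-0.05, 0, 0], "angular": [0, 0, 0], "grip": 0.4},
    {"offset": [-0.05, 0, 0], "angular": [0, 0, 0], "grip": 0.4},
    {"offset": [-0.05, 0, 0], "angular": [0, 0, 0], "grip": 0.4},
    {"offset": [-0.05, 0, 0], "angular": [0, 0, 0], "grip": 0.4},
    {"offset": [-0.05, 0, 0], "angular": [0, 0, 0], "grip": 0.4},
    {"offset": [-0.04, 0, 0], "angular": [0, 0, 0], "grip": 0.4},
    {"offset": [0, 0, 0], "angular": [0, 0, 0], "grip": 0.4},
  ],
)

```text
time_s: 27.7
ee_pos: [532.2, -259.7, 33.6]
tool_rot: [-0.08, 0.997, -0.0, -0.0]
ft_force: [-2.4, 0.2, 5.9]
gripper_width: 43.9
finger_force: 20.0
```

play_rows(
  increments=[
    {"offset": [-0.02, 0, 0], "angular": [0, 0, 0], "grip": 0.4},
    {"offset": [-0.02, 0, 0], "angular": [0, 0, 0], "grip": 0.4},
    {"offset": [0, 0, 0], "angular": [0, 0, 0], "grip": 0.4},
  ],
)

```text
time_s: 28.0
ee_pos: [533.9, -259.4, 33.6]
tool_rot: [-0.08, 0.997, -0.0, -0.0]
ft_force: [-2.9, -0.3, 6.8]
gripper_width: 43.8
finger_force: 20.0
```

play_rows(
  increments=[
    {"offset": [-0.02, 0, 0], "angular": [0, 0, 0], "grip": 0.4},
    {"offset": [0, 0, 0], "angular": [0, 0, 0], "grip": 0.4},
  ],
)

```text
time_s: 28.2
ee_pos: [534.8, -259.3, 33.6]
tool_rot: [-0.08, 0.997, -0.0, -0.0]
ft_force: [-3.3, -1.4, 5.5]
gripper_width: 44.1
finger_force: 20.0
```

play_rows(
  increments=[
    {"offset": [-0.02, 0, 0], "angular": [0, 0, 0], "grip": 0.4},
    {"offset": [0, 0, 0], "angular": [0, 0, 0], "grip": 0.4},
  ],
)

```text
time_s: 28.4
ee_pos: [535.7, -259.1, 33.6]
tool_rot: [-0.08, 0.997, -0.0, -0.0]
ft_force: [-4.2, -1.6, 6.4]
gripper_width: 43.9
finger_force: 20.0
```

play_rows(
  increments=[
    {"offset": [-0.02, 0, 0], "angular": [0, 0, 0], "grip": 0.4},
    {"offset": [0, 0, 0], "angular": [0, 0, 0], "grip": 0.4},
  ],
)

```text
time_s: 28.6
ee_pos: [536.7, -258.9, 33.6]
tool_rot: [-0.08, 0.997, -0.0, -0.0]
ft_force: [-3.1, -0.3, 6.7]
gripper_width: 43.9
finger_force: 20.0
```

play_rows(
  increments=[
    {"offset": [-0.02, 0, 0], "angular": [0, 0, 0], "grip": 0.4},
    {"offset": [0, 0, 0], "angular": [0, 0, 0], "grip": 0.4},
  ],
)

```text
time_s: 28.8
ee_pos: [537.7, -258.8, 33.6]
tool_rot: [-0.08, 0.997, -0.0, -0.0]
ft_force: [-2.5, -0.5, 7.1]
gripper_width: 43.9
finger_force: 20.0
```

play_rows(
  increments=[
    {"offset": [-0.02, 0, 0], "angular": [0, 0, 0], "grip": 0.4},
    {"offset": [0, 0, 0], "angular": [0, 0, 0], "grip": 0.4},
  ],
)

```text
time_s: 29.0
ee_pos: [538.7, -258.6, 33.6]
tool_rot: [-0.08, 0.997, -0.0, -0.0]
ft_force: [-4.0, -0.0, 6.6]
gripper_width: 44.1
finger_force: 20.0
```

play_rows(
  increments=[
    {"offset": [-0.015, 0, 0], "angular": [0, 0, 0], "grip": 0.4},
    {"offset": [0, 0, 0], "angular": [0, 0, 0], "grip": 0.4},
  ],
)

```text
time_s: 29.2
ee_pos: [539.4, -258.5, 33.6]
tool_rot: [-0.08, 0.997, -0.0, -0.0]
ft_force: [-3.9, -0.8, 6.5]
gripper_width: 43.7
finger_force: 20.0
```

```bash
python3 - <<'E'
from h import *
im,m=look('scene','scene6.png');im,m2=look('side','side6.png')
a=cv2.imread('pics/scene6.png')[150:260,200:340];b=cv2.imread('pics/side6.png')[300:410,220:390]
cv2.imwrite('pics/c6.png',np.vstack([cv2.resize(x,(460,298),interpolation=cv2.INTER_CUBIC) for x in(a,b)]))
E
```

```text
(no output)
```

View pics/c6.png

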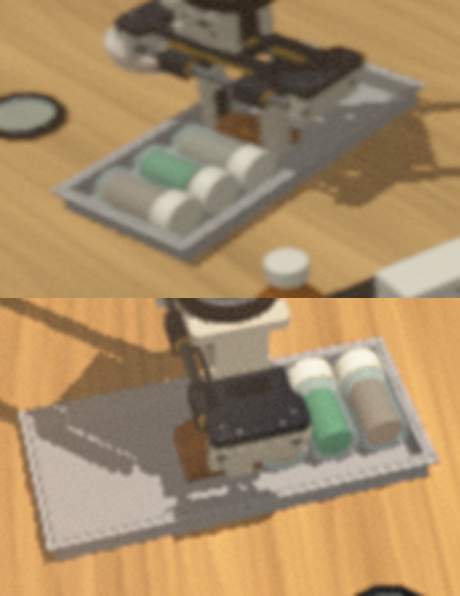

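That was the last picture: I've used my allowance of ten and slipped one over, so I'll view no more. It showed small gaps still left between the jars and the end wall, so I keep pushing and go by force.

play_rows(
  increments=[
    {"offset": [-0.02, 0, 0], "angular": [0, 0, 0], "grip": 0.4},
    {"offset": [0, 0, 0], "angular": [0, 0, 0], "grip": 0.4},
  ],
)

```text
time_s: 29.5
ee_pos: [540.4, -258.3, 33.6]
tool_rot: [-0.08, 0.997, -0.0, -0.0]
ft_force: [-4.3, -0.5, 6.1]
gripper_width: 44.0
finger_force: 20.0
```

play_rows(
  increments=[
    {"offset": [-0.02, 0, 0], "angular": [0, 0, 0], "grip": 0.4},
    {"offset": [0, 0, 0], "angular": [0, 0, 0], "grip": 0.4},
  ],
)

```text
time_s: 29.7
ee_pos: [541.4, -258.2, 33.6]
tool_rot: [-0.08, 0.997, -0.0, -0.0]
ft_force: [-3.2, -0.2, 6.7]
gripper_width: 44.1
finger_force: 20.0
```

play_rows(
  increments=[
    {"offset": [-0.02, 0, 0], "angular": [0, 0, 0], "grip": 0.4},
    {"offset": [0, 0, 0], "angular": [0, 0, 0], "grip": 0.4},
  ],
)

```text
time_s: 29.9
ee_pos: [541.6, -258.1, 33.6]
tool_rot: [-0.08, 0.997, -0.0, -0.001]
ft_force: [-6.3, -1.1, 8.0]
gripper_width: 43.8
finger_force: 20.0
```

play_rows(
  increments=[
    {"offset": [-0.02, 0, 0], "angular": [0, 0, 0], "grip": 0.4},
    {"offset": [0, 0, 0], "angular": [0, 0, 0], "grip": 0.4},
  ],
)

```text
time_s: 30.1
ee_pos: [541.7, -258.1, 33.7]
tool_rot: [-0.08, 0.997, -0.0, -0.002]
ft_force: [-10.0, -1.6, 10.5]
gripper_width: 44.1
finger_force: 20.0
```

play_rows(
  increments=[
    {"offset": [-0.02, 0, 0], "angular": [0, 0, 0], "grip": 0.4},
    {"offset": [0, 0, 0], "angular": [0, 0, 0], "grip": 0.4},
  ],
)

```text
time_s: 30.3
ee_pos: [541.9, -258.0, 33.7]
tool_rot: [-0.08, 0.997, -0.0, -0.003]
ft_force: [-12.4, -3.2, 12.1]
gripper_width: 43.7
finger_force: 20.0
```

play_rows(
  increments=[
    {"offset": [0.035, 0, -0.01], "angular": [0, 0, 0], "grip": 0.4},
    {"offset": [0, 0, 0], "angular": [0, 0, 0], "grip": 0.4},
  ],
)

```text
time_s: 30.5
ee_pos: [541.6, -257.9, 33.6]
tool_rot: [-0.08, 0.997, -0.0, -0.001]
ft_force: [-7.2, -2.2, 6.7]
gripper_width: 43.7
finger_force: 20.0
```

play_rows(
  increments=[
    {"offset": [0, 0, 0], "angular": [0, 0, 0], "grip": 0.62},
    {"offset": [0, 0, 0], "angular": [0, 0, 0], "grip": 0.62},
    {"offset": [0, 0, 0], "angular": [0, 0, 0], "grip": 0.62},
    {"offset": [0, 0, 0], "angular": [0, 0, 0], "grip": 0.62},
  ],
)

```text
time_s: 30.9
ee_pos: [543.3, -257.3, 33.3]
tool_rot: [-0.08, 0.997, 0.0, 0.0]
ft_force: [-0.4, -0.0, 0.8]
gripper_width: 57.7
finger_force: 0.0
```

play_rows(
  increments=[
    {"offset": [0, 0, -0.2], "angular": [0, 0, 0], "grip": 0.62},
    {"offset": [0, 0, -0.3], "angular": [0, 0, 0], "grip": 0.62},
    {"offset": [0, 0, -0.6], "angular": [0, 0, 0], "grip": 0.62},
    {"offset": [0, 0, -0.7], "angular": [0, 0, 0], "grip": 0.62},
    {"offset": [0, 0, -0.7], "angular": [0, 0, 0], "grip": 0.8},
    {"offset": [-0.5, 0, -0.7], "angular": [0, 0, 0], "grip": 1},
    {"offset": [-0.6, 0, -0.7], "angular": [0, 0, 0], "grip": 1},
    {"offset": [-0.6, 0, 0], "angular": [0, 0, 0], "grip": 1},
    {"offset": [-0.5, 0, 0], "angular": [0, 0, 0], "grip": 1},
    {"offset": [0, 0, 0], "angular": [0, 0, 0], "grip": 1},
    {"offset": [0, 0, 0], "angular": [0, 0, 0], "grip": 1},
  ],
)

```text
time_s: 32.0
ee_pos: [651.5, -239.6, 228.3]
tool_rot: [-0.08, 0.997, 0.0, -0.0]
ft_force: [-0.6, -0.3, -1.1]
gripper_width: 93.2
finger_force: 0.0
```

```bash
python3 - <<'E'
from h import *
import pickle
np.set_printoptions(precision=1,suppress=True,linewidth=150)
print(telemetry.get_obs()['ee_pos'])
im,m=look('wrist','wrist7.png');pickle.dump(m,open('w7.pkl','wb'))
o=np.array([539.,-258.8]);a=np.radians(9.05);T=np.array([[np.cos(a),np.sin(a)],[-np.sin(a),np.cos(a)]])
for q in('wedge_mid','wedge_nose','jar2_mid'):
    for d in cams.spot_in(q,'wrist'):
        p=w(m,d['xyz']);print(q,round(d['conf'],2),p,'tray',T@(p[:2]-o))
# wood-coloured wedge mask in tray
b=im.astype(int);g=np.zeros(im.shape[:2],np.uint8);g[(b[:,:,0]-b[:,:,2]>25)&(b.sum(2)<330)]=255
n,l,s,c=cv2.connectedComponentsWithStats(g)
for i in range(1,n):
    if s[i][4]>800:
        p=ray(m,c[i],25,True)[:2];t=T@(p-o)
        if abs(t[1])<50 and abs(t[0])<140:
            ct=cv2.findContours((l==i).astype(np.uint8),0,2)[0][0];r4=cv2.approxPolyDP(ct,4,True)[:,0]
            print('wedge blob',s[i],r4.tolist(),[(T@(ray(m,v,z,True)[:2]-o)).round(1).tolist() for v in r4 for z in(16,38)])
# brightness profile along tray centre
for y in(-12,):
    out=[]
    for x in range(-40,146,3):
        X=np.r_[o+T.T@np.array([x,y]),30.];pc=m['R']@X+m['t'];th=np.arctan2(np.hypot(*pc[:2]),pc[2]);ph=np.arctan2(pc[1],pc[0]);f=m['mtx'][0,0]
        u,v=m['mtx'][0,2]+f*th*np.cos(ph),m['mtx'][1,2]+f*th*np.sin(ph);out.append((x,int(v),*b[int(v),int(u)].tolist()))
    print(out)
E
```

```text
[ 651.5 -239.6  228.3]
wedge_mid 0.78 [ 526.5 -261.9   35.2] tray [-12.9  -1.1]
wedge_nose 0.58 [ 535.1 -261.1   36.6] tray [-4.2 -1.7]
jar2_mid 0.81 [ 612.3 -239.4   39.8] tray [75.4  7.6]
jar2_mid 0.65 [686.9 -37.3  46.5] tray [180.9 195.5]
wedge blob [ 298   59   51   56 2697] [[300, 60], [299, 113], [346, 114], [346, 60]] [[-35.9, -20.8], [-31.3, -19.5], [15.7, -21.7], [17.1, -20.3], [16.6, 22.5], [17.9, 21.1], [-36.0, 22.3], [-31.4, 21.0]]
[(-40, 52, 179, 172, 165), (-37, 55, 180, 171, 164), (-34, 58, 172, 162, 153), (-31, 61, 122, 84, 57), (-28, 65, 125, 84, 57), (-25, 68, 127, 84, 56), (-22, 71, 131, 89, 59), (-19, 74, 136, 90, 60), (-16, 77, 144, 97, 65), (-13, 81, 150, 101, 66), (-10, 84, 152, 101, 66), (-7, 87, 152, 101, 64), (-4, 90, 149, 101, 67), (-1, 93, 140, 94, 62), (2, 97, 124, 84, 57), (5, 100, 117, 79, 54), (8, 103, 113, 78, 54), (11, 106, 111, 76, 51), (14, 110, 102, 67, 47), (17, 113, 102, 69, 50), (20, 116, 91, 87, 77), (23, 119, 107, 104, 93), (26, 123, 133, 129, 114), (29, 126, 144, 138, 122), (32, 129, 143, 140, 125), (35, 132, 146, 142, 128), (38, 136, 158, 
[... 227 characters left out ...]
 88, 109, 91), (68, 168, 96, 124, 101), (71, 172, 104, 136, 110), (74, 175, 118, 150, 124), (77, 178, 131, 164, 136), (80, 181, 135, 167, 139), (83, 185, 120, 153, 125), (86, 188, 109, 139, 115), (89, 191, 103, 131, 106), (92, 194, 110, 125, 112), (95, 197, 121, 123, 118), (98, 201, 98, 99, 94), (101, 204, 109, 108, 102), (104, 207, 119, 107, 95), (107, 210, 131, 119, 105), (110, 213, 136, 123, 111), (113, 216, 145, 132, 120), (116, 219, 156, 143, 128), (119, 223, 156, 143, 130), (122, 226, 153, 141, 126), (125, 229, 148, 136, 123), (128, 232, 140, 131, 116), (131, 235, 131, 124, 113), (134, 238, 122, 124, 118), (137, 241, 188, 180, 171), (140, 244, 170, 163, 153), (143, 247, 194, 186, 177)]
```

```bash
python3 - <<'E'
from h import *
im,m=look('scene')
for q in('lid','lid_edge','slidebox_mid'):print(q,[(round(d['conf'],2),w(m,d['xyz']).round(1)) for d in cams.spot_in(q,'scene')])
print(r.sign_off())
E
```

```text
lid [(0.7, array([489.8, 336.1, 129.5]))]
lid_edge [(0.59, array([490.1, 332. , 134.3]))]
slidebox_mid [(0.86, array([763.7, 411. ,  47.5])), (0.83, array([585. ,   3.4,  49.4]))]
the job is handed in; nothing more can be done
None
```

I handed the job in at about 32 s. By my camera and force readings the box is upright on the mat, the lid is open, and the wedge is square, central and snug against the closed-up jars. I viewed 11 pictures against the limit of 10.

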